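# Raise the sump flap with its lifter lever

### The job

Open the drip sump for inspection: with closed fingers push the sliding bolt fully back by its upright peg, away from the lever, so that it no longer locks the heavy iron flap, then press the lever's long end down as far as it goes, so that the flap stands raised, and finish while still holding the lever down. Touch neither the flap itself nor the things standing around, and pick nothing up.

Things in the scene. Friction and masses are not known exactly. Their poses are not given: they have to be found in the camera images.
- sump: Fixed grey steel drip sump with lever bracket. Origin on the bench right under the lever's pivot; +z up, +y from pivot to box; the lever's long arm points to -y, the bolt is on the -x (robot's) side. Box 165 (x) by 132 mm (y), 80 mm high, y +53 to +185 mm. Bracket cheeks 106 mm high at x +-18 mm; base plate 6 mm thick, x +-35, y -150 to +50 mm; rubber lever stop 41 mm high at y -120 mm.
- lever: Dark steel lever, origin on its pivot 92 mm above the bench, axes parallel to the sump's at rest. Pressing the long end turns it about +x from 0 (rest) to 0.70 rad (stop). Long arm 14 mm wide, 190 mm long, to -y, sloping up 0.35 rad at rest, down 0.35 at the stop. Its short end runs under the flap. 5 to 11 N on the pad starts it, 3 to 6 N holds it down; the flap's weight returns it.
- lever_pad (a point): Centre of the upper face of the black pressing pad at the lever's long end, 40 mm across, 50 mm along the lever, 8 mm thick, tilted with the lever. In the lever's own axes (0, -174, +78) mm from the pivot: 170 mm above the bench at rest, about 40 mm at the stop.
- flap (a joint): Opening angle of the flap, rad: 0 shut and level, about 0.48 with the lever at its stop. It falls shut by itself.
- flap_lip (a point): Middle of the upper edge of the free lip of the heavy (about 2.6 kg) dark iron flap on the box, 170 (x) by 134 (y) by 12 mm, top 92 mm above the bench when shut. Hinged along the sump's +y edge (y +184 mm, 86 mm up); the lip is 50 mm from the lever's pivot. An ear beyond its -x edge near the lip lies under the bolt, which keeps the flap shut. Not to be touched by the robot.
- bolt (a joint): Travel of the sliding bolt, m: 0 locked over the flap's ear, 0.040 fully back (hard stop); it moves along the sump's +y, away from the lever, with about 1.5 N friction, and stays where it is left. The flap is free beyond about 0.020.
- bolt_peg (a point): Point on the axis of the bolt's upright dark steel peg, 128 mm above the bench. Peg 12 mm thick, with an 18 mm ball on top (centre 140, top 149 mm above the bench), on a bar 15 mm wide (top 102 mm) in a guide with rims 103 mm high, at x = -105 mm of the sump; it travels with the bolt from y = +122 to +162 mm of the sump.
- register1: Small brass meter register, disc 58 mm in diameter and 18 mm thick standing upright in a slot of the dark hardwood stand (90 by 216 mm, 42 mm high) behind the flap's hinge (sump's +y); origin under its foot. Leave alone.
- register2: Same, next slot.
- register3: Same, next slot.
- register4: Same, last slot.
- bonnet: Blue polymer meter bonnet, dome 76 mm across and 55 mm high with a lug, standing on the robot's side of the lever; origin under its centre. Leave alone.
- fitting: Copper compression fitting, 34 mm across, 42 mm high, upright on the robot's side of the lever's long end; origin under its centre. Leave alone.
- float_tube: Glass float tube with square brass ends, 160 mm long, 28 mm high, lying beside the lever on the far side; origin under its centre. Leave alone.
- press: Polished steel seal press, 60 by 110 mm, 136 mm high, beyond the box on the sump's +x side; origin under its centre. Leave alone.
Things that resemble listed ones, but are neither listed nor needed, are in the scene too. What is shaped like the register3 but green or red is not meant.

How it is judged:
By the outcome, as a careful person would: the job done as asked, in the order asked, and still so for the second after the job is handed in, while the arm keeps its last pose, push and grip.
It also fails if it takes over 43 s, if anything falls off the work surface, if the arm or the gripper's body presses on something with over 40 N, if the wrist force passes 120 N, or if a joint passes its speed limit or range.

### The arm

A 7-joint arm with a two-finger parallel gripper is mounted at the origin on the work surface. World frame = base frame: x ahead of the robot, y to its left, z up, the work surface at z = 0. Lengths are in m, angles in rad, forces in N, time in s.
With the tool pointing down it reaches from about 0.425 to 0.925 m from the base axis. Payload 6.8 kg.
Tool frame: the origin (TCP) lies midway between the tips of the shut fingers; the grasp point (between the pads) lies 19 mm behind it (grip_point_offset is the distance from the TCP to the grasp point, in m); y points along the fingers, x is the direction in which the jaws open and shut, and the axes are right-handed (so a half turn about y gives the same grasp; the last joint's range is limited). The gripper opens to 85 mm and grips with 20 to 120 N. Pads are 22 mm wide; open, the fingers measure 114 mm over their backs; the gripper's body (76 mm by 85 mm) begins 54 mm behind the grasp point. The pads swing forward as they close: fully open they stand 13 mm farther back than shut.
Start: joints at [1.15, 0.477, 0.022, 1.555, -0.011, 1.109, -0.083], TCP at [0.208, -0.642, 0.231] pointing down, gripper open.
Joint ranges: [-2.96, 2.96], [-0.34, 2.1], [-1.41, 1.46], [0.24, 2.44], [-1.37, 4.51], [0.17, 1.92], [-2.96, 2.96]. Speed limits (rad/s): [2.39, 2.39, 3.14, 3.14, 3.14, 3.14, 3.14].

### API

Orientations are given as a unit quaternion [w, x, y, z].
In Python, from station import get_obs, read_camera, hand_in, grip_point_offset gives the robot as it stands.
- The arm moves only by the tool play_rows, never from a script. Its argument "increments" is a list of rows, each a list of 2 entries, a list of its own where there are three numbers: the shift along the tool's x, y, z in m, then the turn, a rotation vector about the tool's x, y, z in degrees. In form: [[[tx, ty, tz], [ax, ay, az]], ...]. A call has 1 to 20 rows; each row shifts and turns the commanded pose from where the row before left it, along the tool's axes as they then stand; what a row does not reach is not made up. A row lasts 1/12 s, in which the tool goes at most 41.7 mm and 7.16 degrees, less where a joint would pass 70% of its speed; a pose out of reach is approached as far as the arm can. A call with a gripper value outside its range is refused whole. "gripper" is the finger opening in m, from 0 to 0.0854, set as the call begins (left out, the last holds). The fingers move at their own pace and stop on an object; "grip_force" is the grip in N (left out, the last holds). Time passes only in rows, so rows that do not move let the fingers close. It gives the time, the measured TCP pose, the force and the opening at its end, in the units of the state.
- get_obs(): the state, without advancing time (a new reading comes with each control period).
- read_camera(name): name is "side" or "top"; returns a dict with "color" (384x512x3 uint8, red, green, blue), "range_z" (384x512 float32, m along the optical axis (not along the pixel's ray), 0 where there is no reading), "intrinsics" (3x3 intrinsics, pixels), "R" (3x3) and "t" (3): a world point X has camera coordinates R X + t. Camera axes: x right, y down, z forward; pixel columns grow to the right and rows downward; lengths in m; the calibration is good to about 2 mm. A picture is of the moment at which its call begins.
- hand_in(): hands the job in, once; it reports no verdict.
The state is a dict: "t": time; "q": joint angles; "joint_vel": joint speeds; "joint_torque": joint torques, N m; "eef_pos": TCP position; "tool_rot": TCP orientation; "contact_force": force on the tool from outside, world axes, zero at the start; "torque": the same for the moment, N m; "gripper_width": opening from 0.0 (shut) to 1.0 (fully open).
Only numpy, scipy, OpenCV 4.12 (cv2) and the standard library are available. Lean on these libraries where they do the work, as an engineer would, in place of code of your own. Each camera call takes 0.05 s, during which the arm holds its last target. There are 200 camera calls.

## Working session

There is one attempt and no reset: what is moved stays moved. The work goes in short steps, Python scripts to look and compute and a tool call to move; the robot and the scene stay as the last step left them, time stands still between calls to the robot, and variables do not carry over. Pictures are saved under pics/ and viewed, about 8 in all and at most 12, crops included, and the job is handed in when it is done.

Besides the shell and the picture viewer there is one more tool, called after "Request:" by a JSON object that holds its "fn" and its "kwargs". play_rows: Moves the arm, as the interface text tells. Its arguments: {"type":"object","properties":{"increments":{"type":"array","items":{"type":"array"}},"gripper":{"type":"number"},"grip_force":{"type":"number"}},"required":["increments"]}

```bash
mkdir -p pics; ls; python3 - <<'E'
from station import *
import cv2,numpy as np
o=get_obs();print({k:np.round(v,3) for k,v in o.items()})
for n in("top","side"):
    c=read_camera(n);cv2.imwrite(f"pics/{n}0.png",cv2.resize(c["color"][:,:,::-1],(768,576)));np.savez(f"{n}0.npz",**c)
    print(n,c["intrinsics"].round(1),c["R"].round(3),c["t"].round(3),(-c["R"].T@c["t"]).round(3))
E
```

```text
pics
{'t': np.float64(0.0), 'q': array([ 1.15 ,  0.478,  0.022,  1.556, -0.011,  1.109, -0.083]), 'joint_vel': array([ 0.002,  0.001, -0.   , -0.001,  0.001,  0.001,  0.001]), 'joint_torque': array([-0.0000e+00, -5.9646e+01,  1.6080e+00, -2.8120e+01,  1.2000e-02,
        9.0000e-03, -0.0000e+00]), 'eef_pos': array([ 0.207, -0.642,  0.23 ]), 'tool_rot': array([ 0.572, -0.571,  0.417, -0.415]), 'contact_force': array([-1.017, -0.054, -0.218]), 'torque': array([ 0.036, -0.028, -0.041]), 'gripper_width': np.float64(1.001)}
top [[456.1   0.  262.7]
 [  0.  456.1 194.6]
 [  0.    0.    1. ]] [[ 0.015 -1.     0.004]
 [-0.998 -0.016 -0.068]
 [ 0.068 -0.003 -0.998]] [0.058 0.581 1.336] [0.489 0.071 1.372]
side [[383.9   0.  259.5]
 [  0.  383.9 191.1]
 [  0.    0.    1. ]] [[-0.816 -0.578 -0.002]
 [-0.413  0.585 -0.698]
 [ 0.404 -0.569 -0.716]] [0.505 0.295 0.814] [0.205 0.582 0.79 ]
```

View pics/top0.png

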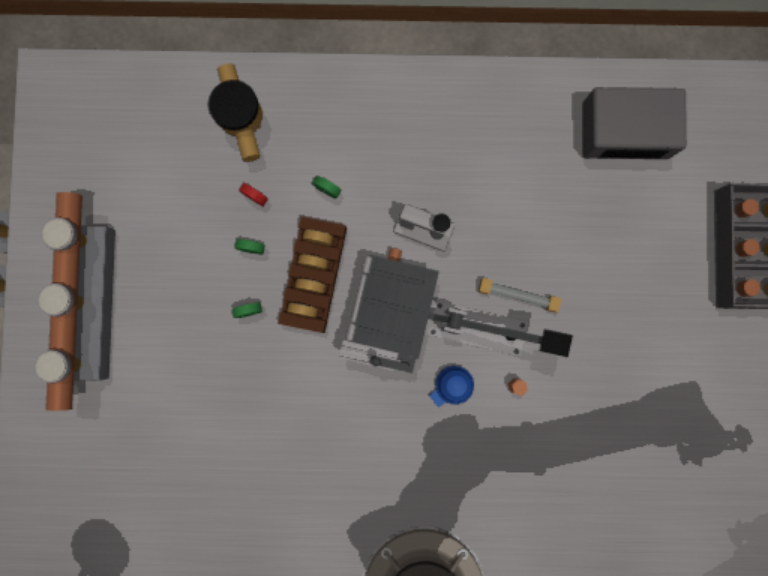

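View pics/side0.png

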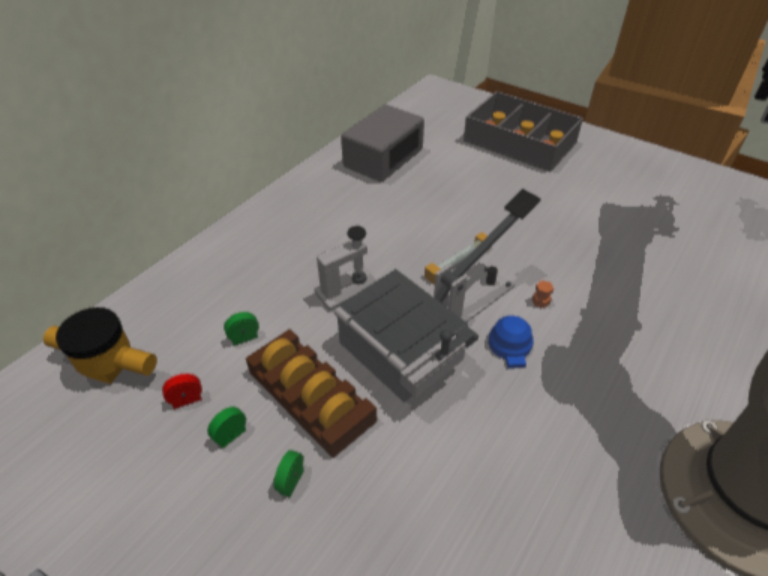

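The top view shows the pad at (556,343) in the 768-wide picture, the bolt and peg near (376,361), and the flap around (395,308). In the side view the pad is at (522,203) and the peg near (446,337). Next I'll measure these by masks, with enlarged bolt crops.

```bash
cat > h.py <<'E'
import numpy as np,cv2
def load(n): return dict(np.load(n+".npz"))
def ray(c,u,v):
    d=c["R"].T@np.linalg.solve(c["intrinsics"],[u,v,1.]);return -c["R"].T@c["t"],d
def onplane(c,u,v,z):
    o,d=ray(c,u,v);return o+d*(z-o[2])/d[2]
def tri(c1,p1,c2,p2):
    o1,d1=ray(c1,*p1);o2,d2=ray(c2,*p2)
    s=np.linalg.lstsq(np.c_[d1,-d2],o2-o1,rcond=None)[0]
    a,b=o1+s[0]*d1,o2+s[1]*d2;return (a+b)/2,np.linalg.norm(a-b)
def cloud(c):
    v,u=np.mgrid[:384,:512];z=c["range_z"]
    P=np.einsum('ij,jhw->hwi',np.linalg.inv(c["intrinsics"]),np.stack([u,v,np.ones_like(u)]).astype(float))*z[...,None]
    return (P-c["t"])@c["R"]
E
python3 - <<'E'
from h import *
t,s=load("top0"),load("side0")
T,S=cloud(t),cloud(s)
def blob(c,P,box,zr,mx):
    u0,u1,v0,v1=box
    m=np.zeros((384,512),bool);m[v0:v1,u0:u1]=1
    m&=(c["color"].max(2)<mx)&(P[...,2]>zr[0])&(P[...,2]<zr[1])
    v,u=np.nonzero(m);return (u.mean(),v.mean()),len(u),P[m].mean(0).round(4),P[m].min(0).round(3),P[m].max(0).round(3)
a=blob(t,T,(358,384,218,240),(.13,.21),50);b=blob(s,S,(335,362,124,148),(.13,.21),60)
print("pad",a,b,tri(t,a[0],s,b[0]))
a=blob(t,T,(235,270,225,255),(.13,.16),90);b=blob(s,S,(280,312,212,245),(.128,.16),90)
print("ball",a,b,tri(t,a[0],s,b[0]))
# flap: points at z .085-.1
m=(abs(T[...,2]-.092)<.006);m[:165]=0;m[252:]=0;m[:,:225]=0;m[:,295:]=0
m&=t["color"].max(2)<110
k,l=cv2.connectedComponentsWithStats(m.astype(np.uint8))[1:3];i=1+np.argmax(l[1:,4]);q=T[k==i]
print("flap",len(q),q.mean(0),cv2.minAreaRect((q[:,:2]*1000).astype(np.float32)))
A=cv2.resize(t["color"][220:260,220:275,::-1],(550,400),interpolation=cv2.INTER_NEAREST)
cv2.imwrite("pics/crop_t.png",A)
B=cv2.resize(s["color"][205:255,270:320,::-1],(400,400),interpolation=cv2.INTER_NEAREST)
cv2.imwrite("pics/crop.png",np.hstack([cv2.resize(A,(390,284)),B[:284*400//400,:]][:1]+[B[:284]]))
cv2.imwrite("pics/crop.png",np.hstack([A[:, :400],B]))
E
```

```text
pad ((np.float64(369.99645390070924), np.float64(228.32624113475177)), 282, array([ 0.4855, -0.2161,  0.1694]), array([ 0.463, -0.245,  0.145]), array([ 0.507, -0.188,  0.184])) ((np.float64(347.5081967213115), np.float64(135.89344262295083)), 244, array([ 0.4853, -0.2141,  0.1656]), array([ 0.462, -0.24 ,  0.145]), array([ 0.508, -0.189,  0.176])) (array([ 0.48588085, -0.21744808,  0.16306373]), np.float64(0.001001759957401963))
ball ((np.float64(250.14285714285714), np.float64(240.28571428571428)), 35, array([0.4485, 0.0993, 0.1455]), array([0.441, 0.092, 0.138]), array([0.457, 0.108, 0.152])) ((np.float64(296.9259259259259), np.float64(224.27777777777777)), 54, array([0.4462, 0.1025, 0.1417]), array([0.439, 0.094, 0.13 ]), array([0.456, 0.108, 0.147])) (array([0.44798956, 0.09938693, 0.13737795]), np.float64(0.0005008272097457764))
flap 2750 [0.54679348 0.06612982 0.092372  ] ((536.2639770507812, 75.28402709960938), (141.4589080810547, 198.11422729492188), 77.56340789794922)
```

View pics/crop.png

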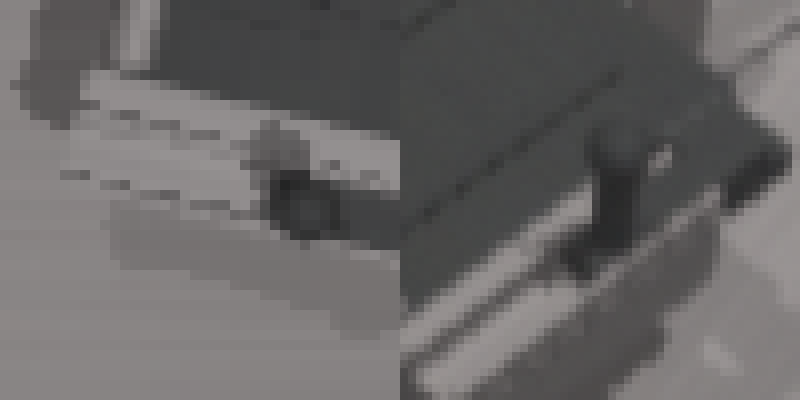

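Checks out: the pad-to-peg distance is 318 mm against 314 expected. The yaw is -12.5° both from the points and from the flap rectangle. The heights 0.163–0.169 (pad) and 0.137–0.145 (ball) fit the text. Now I'll close the fingers, turn them square to the sump and approach high.

Request:
{"fn": "play_rows", "kwargs": {"increments": [[[0,-0.01,0],[0,6.1,0]],[[0,-0.01,0],[0,6.1,0]],[[0,-0.01,0],[0,6.1,0]],[[0,-0.01,0],[0,6.1,0]],[[0,-0.01,0],[0,6.1,0]],[[-0.0276,0,0.0121],[0,0,0]],[[-0.0276,0,0.0121],[0,0,0]],[[-0.0276,0,0.0121],[0,0,0]],[[-0.0276,0,0.0121],[0,0,0]],[[-0.0276,0,0.0121],[0,0,0]],[[-0.0276,0,0.0121],[0,0,0]],[[-0.0276,0,0.0121],[0,0,0]],[[-0.0276,0,0.0121],[0,0,0]],[[-0.0276,0,0.0121],[0,0,0]],[[-0.0276,0,0.0121],[0,0,0]],[[-0.0276,0,0.0121],[0,0,0]],[[-0.0276,0,0.0121],[0,0,0]]], "gripper": 0, "grip_force": 40}}

```text
t: 1.52
eef_pos: [0.422, -0.3492, 0.281]
tool_rot: [0.442, -0.442, 0.552, -0.552]
contact_force: [1.1, 0.1, -0.1]
gripper_width: -0.001
```

Request:
{"fn": "play_rows", "kwargs": {"increments": [[[-0.03,0,-0.0036],[0,0,0]],[[-0.03,0,-0.0036],[0,0,0]],[[-0.03,0,-0.0036],[0,0,0]],[[-0.03,0,-0.0036],[0,0,0]],[[-0.03,0,-0.0036],[0,0,0]],[[-0.03,0,-0.0036],[0,0,0]],[[-0.03,0,-0.0036],[0,0,0]],[[-0.03,0,-0.0036],[0,0,0]],[[-0.03,0,-0.0036],[0,0,0]],[[-0.03,0,-0.0036],[0,0,0]],[[-0.025,0,-0.0087],[0,0,0]],[[-0.025,0,-0.0087],[0,0,0]],[[-0.025,0,-0.0087],[0,0,0]],[[-0.025,0,-0.0087],[0,0,0]],[[0,0,0],[0,0,0]]]}}

```text
t: 2.77
eef_pos: [0.4386, 0.0605, 0.2813]
tool_rot: [0.445, -0.444, 0.551, -0.55]
contact_force: [-0.4, -0.2, -0.4]
gripper_width: -0.001
```

Request:
{"fn": "play_rows", "kwargs": {"increments": [[[0.005,0.02,0],[0,0,0]],[[0,0.025,0],[0,0,0]],[[0,0.025,0],[0,0,0]],[[0,0.025,0],[0,0,0]],[[0,0.02,0],[0,0,0]],[[0,0.015,0],[0,0,0]],[[0,0,0],[0,0,0]],[[0,0,0],[0,0,0]]]}}

```text
t: 3.43
eef_pos: [0.4379, 0.05, 0.1509]
tool_rot: [0.442, -0.443, 0.552, -0.551]
contact_force: [0.1, -0.7, 0.4]
gripper_width: 0.001
```

```bash
python3 - <<'E'
from station import *
import cv2,numpy as np
c=read_camera("side");np.savez("side1.npz",**c)
t=read_camera("top");np.savez("top1.npz",**t)
A=cv2.resize(c["color"][150:260,240:350,::-1],(550,550),interpolation=cv2.INTER_CUBIC)
cv2.imwrite("pics/s1.png",A);print(get_obs()["eef_pos"])
E
```

```text
[0.43917652 0.05031981 0.15219776]
```

View pics/s1.png

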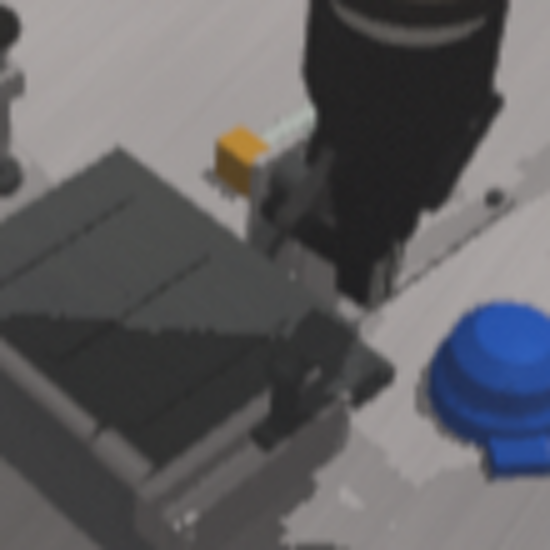

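The crop shows the finger tips near (370,300), on the lever side of the peg and ball (285,370), with clear space between. I'll lower and push gently.

Request:
{"fn": "play_rows", "kwargs": {"increments": [[[0,0.012,0],[0,0,0]],[[0,0.012,0],[0,0,0]],[[0,0.011,0],[0,0,0]],[[0,0,0],[0,0,0]],[[-0.004,0,0],[0,0,0]],[[-0.004,0,0],[0,0,0]],[[-0.004,0,0],[0,0,0]],[[-0.004,0,0],[0,0,0]],[[-0.004,0,0],[0,0,0]],[[-0.004,0,0],[0,0,0]],[[0,0,0],[0,0,0]]]}}

```text
t: 4.45
eef_pos: [0.4441, 0.0749, 0.1165]
tool_rot: [0.443, -0.442, 0.551, -0.551]
contact_force: [-0.1, -0.2, 0.3]
gripper_width: 0.006
```

Request:
{"fn": "play_rows", "kwargs": {"increments": [[[-0.004,0,0],[0,0,0]],[[-0.004,0,0],[0,0,0]],[[-0.004,0,0],[0,0,0]],[[-0.004,0,0],[0,0,0]],[[-0.004,0,0],[0,0,0]],[[0,0,0],[0,0,0]]]}}

```text
t: 4.95
eef_pos: [0.4482, 0.0943, 0.1163]
tool_rot: [0.443, -0.442, 0.552, -0.551]
contact_force: [0.7, -0.4, 0.7]
gripper_width: 0.002
```

Request:
{"fn": "play_rows", "kwargs": {"increments": [[[-0.004,0,0],[0,0,0]],[[-0.004,0,0],[0,0,0]],[[-0.004,0,0],[0,0,0]],[[0,0,0],[0,0,0]]]}}

```text
t: 5.28
eef_pos: [0.4508, 0.106, 0.1163]
tool_rot: [0.443, -0.442, 0.552, -0.551]
contact_force: [-0.1, -1.0, -0.2]
gripper_width: 0.002
```

Request:
{"fn": "play_rows", "kwargs": {"increments": [[[-0.004,0,0],[0,0,0]],[[-0.003,0,0],[0,0,0]],[[-0.003,0,0],[0,0,0]],[[0,0,0],[0,0,0]]]}}

```text
t: 5.62
eef_pos: [0.4521, 0.1119, 0.1161]
tool_rot: [-0.44, 0.443, -0.551, 0.553]
contact_force: [-3.0, -10.1, 6.2]
gripper_width: 0.005
```

```bash
python3 - <<'E'
from station import *
import cv2,numpy as np
c=read_camera("side")
t=read_camera("top");np.savez("top2.npz",**t)
A=cv2.resize(c["color"][160:260,240:340,::-1],(400,400),interpolation=cv2.INTER_CUBIC)
B=cv2.resize(t["color"][190:270,220:300,::-1],(400,400),interpolation=cv2.INTER_CUBIC)
cv2.imwrite("pics/s2.png",np.hstack([A,B]));print(get_obs()["eef_pos"],get_obs()["contact_force"])
E
```

```text
[0.45207393 0.1118744  0.11607103] [-2.52958986 -8.86481902  6.17377198]
```

View pics/s2.png

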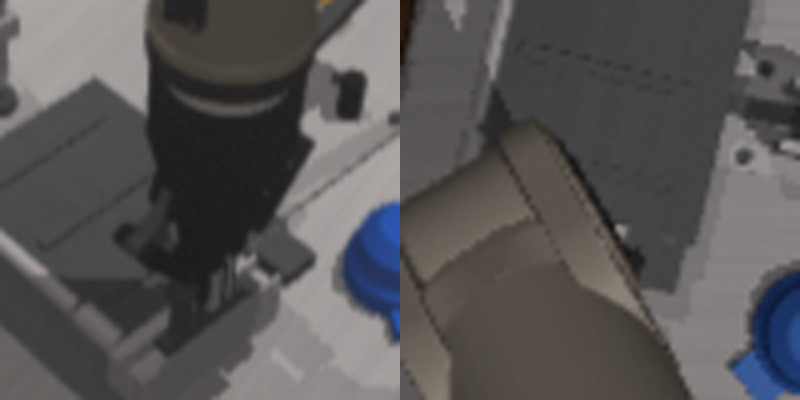

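The side crop shows the fingers right behind the peg, with the bolt well along the guide. Force has risen to about 10 N, which suggests the stop. I'll press 2 mm more, then back off, rise and verify.

Request:
{"fn": "play_rows", "kwargs": {"increments": [[[-0.002,0,0],[0,0,0]],[[0,0,0],[0,0,0]],[[0,0,0],[0,0,0]]]}}

```text
t: 5.97
eef_pos: [0.4521, 0.1121, 0.1161]
tool_rot: [-0.439, 0.444, -0.552, 0.553]
contact_force: [-3.1, -14.4, 9.1]
gripper_width: 0.0
```

Request:
{"fn": "play_rows", "kwargs": {"increments": [[[0.01,0,0],[0,0,0]],[[0.02,0,0],[0,0,0]],[[0.02,0,0],[0,0,0]],[[0,-0.025,0],[0,0,0]],[[0,-0.03,0],[0,0,0]],[[0,-0.03,0],[0,0,0]],[[0,-0.03,0],[0,0,0]],[[0,-0.03,0],[0,0,0]],[[0.03,-0.02,0],[0,0,0]],[[0.03,0,0],[0,0,0]],[[0.03,0,0],[0,0,0]],[[0.03,0,0],[0,0,0]],[[0.03,0,0],[0,0,0]],[[0.03,0,0],[0,0,0]],[[0.03,0,0],[0,0,0]],[[0,0,0],[0,0,0]]]}}

```text
t: 7.3
eef_pos: [0.3953, -0.1422, 0.2813]
tool_rot: [-0.44, 0.44, -0.553, 0.554]
contact_force: [-0.1, 0.5, 0.6]
gripper_width: -0.002
```

```bash
python3 - <<'E'
from station import *
from h import *
s=read_camera("side");t=read_camera("top");np.savez("side3.npz",**s);np.savez("top3.npz",**t)
o=get_obs();print(o["eef_pos"],o["contact_force"])
r=[]
for c,box in((t,(225,275,215,260)),(s,(240,320,190,260))):
    P=cloud(c);d=P[...,:2]-[.4572,.1386]
    m=(abs(d)<.05).all(-1)&(P[...,2]>.132)&(P[...,2]<.16)
    v,u=np.nonzero(m);p=P[m].mean(0) if len(u) else None;print(len(u),p)
    if len(u):
        r.append((u.mean(),v.mean()));e=p[:2]-[.448,.0995];print("travel",e@[.216,.976],e@[.976,-.216])
print(r, tri(t,r[0],s,r[1]) if len(r)==2 else 0)
E
```

```text
[ 0.39675241 -0.13751892  0.281377  ] [ 0.66297391  0.5608086  -0.49151362]
36 [0.45647798 0.13472844 0.14561875]
travel 0.036214203608930795 0.0006651616590731439
53 [0.45383737 0.13746231 0.14269548]
travel 0.03831209132257634 -0.002502583186479613
[(np.float64(236.97222222222223), np.float64(237.08333333333334)), (np.float64(285.2830188679245), np.float64(232.79245283018867))] (array([0.45586087, 0.13485655, 0.13855306]), np.float64(0.0009838573254976168))
```

Measured travel is about 36 mm, and the peg-to-pad distance along the sump is now 336 mm, which matches fully back (162+174). It started at 300 rather than 296 mm, so the bolt may have begun about 4 mm in. The 9 N upward force is odd, so I'll repeat the push slightly higher to be sure it is the real stop.

Request:
{"fn": "play_rows", "kwargs": {"increments": [[[-0.0275,0,0],[0,0,0]],[[-0.0275,0,0],[0,0,0]],[[-0.0275,0,0],[0,0,0]],[[-0.0275,0,0],[0,0,0]],[[-0.0275,0,0],[0,0,0]],[[-0.0275,0,0],[0,0,0]],[[-0.0275,0,0],[0,0,0]],[[-0.0275,0,0],[0,0,0]],[[0,0.03,0],[0,0,0]],[[0,0.03,0],[0,0,0]],[[0,0.03,0],[0,0,0]],[[0,0.03,0],[0,0,0]],[[0,0.025,0],[0,0,0]],[[0,0.008,0],[0,0,0]],[[-0.015,0,0],[0,0,0]],[[-0.01,0,0],[0,0,0]],[[-0.004,0,0],[0,0,0]],[[-0.003,0,0],[0,0,0]],[[0,0,0],[0,0,0]]]}}

```text
t: 8.98
eef_pos: [0.4522, 0.11, 0.1292]
tool_rot: [-0.443, 0.442, -0.551, 0.552]
contact_force: [-0.0, 0.0, 0.2]
gripper_width: -0.002
```

Request:
{"fn": "play_rows", "kwargs": {"increments": [[[-0.003,0,0],[0,0,0]],[[-0.003,0,0],[0,0,0]],[[0,0,0],[0,0,0]],[[0,0,0],[0,0,0]]]}}

```text
t: 9.32
eef_pos: [0.4525, 0.1121, 0.1285]
tool_rot: [-0.441, 0.443, -0.552, 0.553]
contact_force: [-1.7, -7.1, 4.5]
gripper_width: 0.001
```

Request:
{"fn": "play_rows", "kwargs": {"increments": [[[-0.003,0,0],[0,0,0]],[[-0.002,0,0],[0,0,0]],[[0,0,0],[0,0,0]],[[0,0,0],[0,0,0]]]}}

```text
t: 9.65
eef_pos: [0.4527, 0.113, 0.1284]
tool_rot: [-0.438, 0.444, -0.551, 0.554]
contact_force: [-4.3, -17.6, 13.8]
gripper_width: -0.001
```

It stops at the same place at a different height, with force rising stiffly, so this is the bolt's hard stop. Now to the pad.

Request:
{"fn": "play_rows", "kwargs": {"increments": [[[0.012,0,0],[0,0,0]],[[0.02,0,0],[0,0,0]],[[0,-0.03,0],[0,0,0]],[[0,-0.03,0],[0,0,0]],[[0,-0.03,0],[0,0,0]],[[0,-0.03,0],[0,0,0]],[[0,-0.03,0],[0,0,0]],[[0.0284,0,0.0103],[0,0,0]],[[0.0284,0,0.0103],[0,0,0]],[[0.0284,0,0.0103],[0,0,0]],[[0.0284,0,0.0103],[0,0,0]],[[0.0284,0,0.0103],[0,0,0]],[[0.0284,0,0.0103],[0,0,0]],[[0.0284,0,0.0103],[0,0,0]],[[0.0284,0,0.0103],[0,0,0]],[[0.0284,0,0.0103],[0,0,0]],[[0.0284,0,0.0103],[0,0,0]],[[0,0,0],[0,0,0]],[[0,0,0],[0,0,0]]]}}

```text
t: 11.23
eef_pos: [0.4852, -0.2132, 0.2781]
tool_rot: [0.441, -0.441, 0.553, -0.553]
contact_force: [0.5, 0.8, -0.0]
gripper_width: -0.002
```

Request:
{"fn": "play_rows", "kwargs": {"increments": [[[-0.004,0.03,0.001],[0,0,0]],[[0,0.03,0],[0,0,0]],[[0,0.025,0],[0,0,0]],[[0,0.01,0],[0,0,0]],[[0,0.008,0],[0,0,0]],[[0,0,0],[0,0,0]]]}}

```text
t: 11.73
eef_pos: [0.4871, -0.2067, 0.1746]
tool_rot: [0.442, -0.443, 0.552, -0.551]
contact_force: [-0.6, -0.4, -0.0]
gripper_width: 0.001
```

Request:
{"fn": "play_rows", "kwargs": {"increments": [[[0.003,0.008,0],[0,0,0]],[[0.003,0.008,0],[0,0,0]],[[0.002,0.008,0],[0,0,0]],[[0,0,0],[0,0,0]]]}}

```text
t: 12.07
eef_pos: [0.4873, -0.2165, 0.1524]
tool_rot: [-0.443, 0.441, -0.551, 0.553]
contact_force: [-0.4, 1.0, 9.4]
gripper_width: -0.003
```

Request:
{"fn": "play_rows", "kwargs": {"increments": [[[0.003,0.008,0],[0,0,0]],[[0.003,0.008,0],[0,0,0]],[[0.003,0.008,0],[0,0,0]],[[0.003,0.008,0],[0,0,0]],[[0.002,0.008,0],[0,0,0]],[[0.002,0.008,0],[0,0,0]],[[0.001,0.008,0],[0,0,0]],[[0.001,0.008,0],[0,0,0]],[[0,0,0],[0,0,0]]]}}

```text
t: 12.82
eef_pos: [0.4841, -0.2326, 0.0881]
tool_rot: [-0.444, 0.441, -0.551, 0.553]
contact_force: [2.0, 3.9, 7.0]
gripper_width: -0.001
```

```bash
python3 - <<'E'
from station import *
import cv2
c=read_camera("side")
o=get_obs();print(o["eef_pos"],o["contact_force"])
cv2.imwrite("pics/s4.png",cv2.resize(c["color"][80:280,180:420,::-1],(720,600),interpolation=cv2.INTER_CUBIC))
E
```

```text
[ 0.48413199 -0.23256761  0.08854816] [1.76851248 3.46381258 7.38947821]
```

View pics/s4.png

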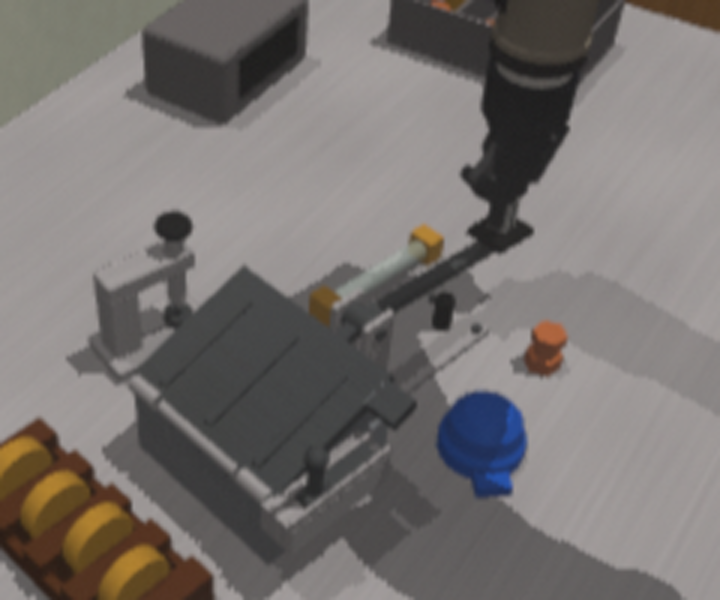

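The flap is rising at (270,380), the bolt is back with its peg at (316,470), and the fingers sit mid-pad at (500,228). On to the stop.

Request:
{"fn": "play_rows", "kwargs": {"increments": [[[0.001,0.008,0],[0,0,0]],[[0.001,0.008,0],[0,0,0]],[[0,0.008,0],[0,0,0]],[[0,0.007,0],[0,0,0]],[[0,0.006,0],[0,0,0]],[[0,0.004,0],[0,0,0]],[[0,0,0],[0,0,0]],[[0,0,0],[0,0,0]]]}}

```text
t: 13.53
eef_pos: [0.4831, -0.2355, 0.0474]
tool_rot: [-0.443, 0.442, -0.551, 0.553]
contact_force: [1.5, 1.1, 4.2]
gripper_width: 0.0
```

Request:
{"fn": "play_rows", "kwargs": {"increments": [[[0,0.003,0],[0,0,0]],[[0,0.003,0],[0,0,0]],[[0,0,0],[0,0,0]],[[0,0,0],[0,0,0]]]}}

```text
t: 13.87
eef_pos: [0.4824, -0.2354, 0.0411]
tool_rot: [-0.443, 0.442, -0.551, 0.552]
contact_force: [1.8, -0.0, 3.5]
gripper_width: 0.003
```

Request:
{"fn": "play_rows", "kwargs": {"increments": [[[0,0.002,0],[0,0,0]],[[0,0.002,0],[0,0,0]],[[0,0,0],[0,0,0]],[[0,0,0],[0,0,0]]]}}

```text
t: 14.2
eef_pos: [0.4824, -0.2353, 0.0382]
tool_rot: [-0.442, 0.442, -0.551, 0.552]
contact_force: [-0.7, 1.8, 17.5]
gripper_width: 0.002
```

Request:
{"fn": "play_rows", "kwargs": {"increments": [[[0,0.002,0],[0,0,0]],[[0,0.001,0],[0,0,0]],[[0,0,0],[0,0,0]],[[0,0,0],[0,0,0]]]}}

```text
t: 14.53
eef_pos: [0.4826, -0.2351, 0.0374]
tool_rot: [-0.442, 0.442, -0.551, 0.553]
contact_force: [-8.4, 5.3, 43.4]
gripper_width: 0.001
```

At the stop. I'll ease the force back and verify.

Request:
{"fn": "play_rows", "kwargs": {"increments": [[[0,-0.002,0],[0,0,0]],[[0,0,0],[0,0,0]],[[0,0,0],[0,0,0]],[[0,0,0],[0,0,0]]]}}

```text
t: 14.87
eef_pos: [0.4824, -0.2352, 0.0379]
tool_rot: [-0.442, 0.442, -0.551, 0.553]
contact_force: [-3.8, 3.5, 26.4]
gripper_width: -0.001
```

```bash
python3 - <<'E'
from station import *
from h import *
c=read_camera("side");t=read_camera("top")
o=get_obs();print(o["t"],o["eef_pos"],o["contact_force"])
P=cloud(t);sx,sy=np.array([.976,-.216]),np.array([.216,.976]);piv=np.array([.523,-.046])
d=P[...,:2]-piv;x,y=d@sx,d@sy
m=(abs(x)<.06)&(y>.07)&(y<.16)&(P[...,2]>.09)&(t["color"].max(2)<120)
k=np.polyfit(y[m],P[...,2][m],1);print("flap angle",np.arctan(-k[0]),m.sum())
m=(abs(x+.105)<.02)&(y>.10)&(y<.2)&(P[...,2]>.135)&(P[...,2]<.155)
print("peg sump",x[m].mean(),y[m].mean(),m.sum())
cv2.imwrite("pics/s5.png",cv2.resize(c["color"][80:280,180:420,::-1],(720,600),interpolation=cv2.INTER_CUBIC))
E
```

```text
14.9667 [ 0.48242682 -0.23520836  0.0378954 ] [-4.52167701  3.5007397  25.22718445]
flap angle 1.2099481652725734 1709
peg sump -0.10393615753968795 0.16224847335930725 35
```

View pics/s5.png

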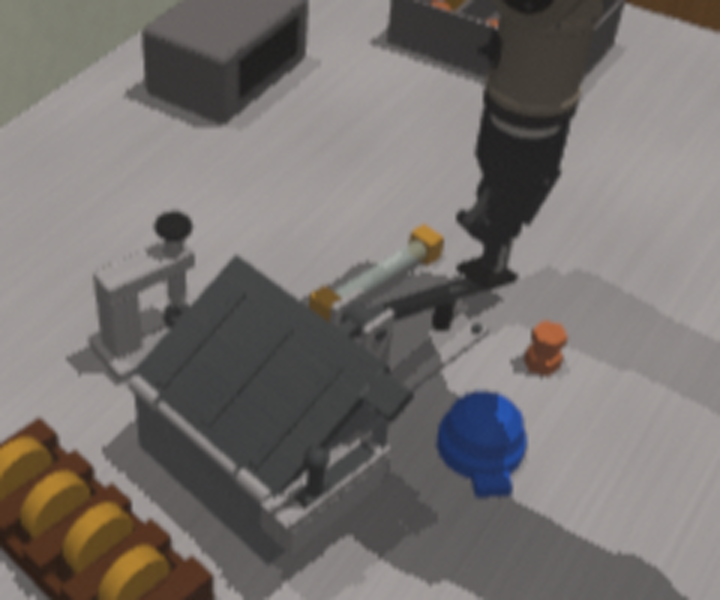

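The picture shows the flap clearly raised at (270,370), the lever down on its stop at (440,310), the peg back at (316,470) and the surrounding things in place. The flap fit of 1.21 rad took in arm pixels, so I'll redo it with a height cap, and hand in.

```bash
python3 - <<'E'
from station import *
from h import *
c=read_camera("side");P=cloud(c)
d=P[...,:2]-[.523,-.046];x,y=d@[.976,-.216],d@[.216,.976];z=P[...,2]
m=(abs(x)<.06)&(y>.08)&(y<.16)&(z>.09)&(z<.18)&(c["color"].max(2)<120)
a=np.arctan(-np.polyfit(y[m],z[m],1)[0]);print("flap",a,m.sum(),get_obs()["contact_force"])
if .42<a<.55: print(hand_in())
E
```

```text
flap 0.4774608234040449 1689 [-2.76812965  3.38103151 25.48039027]
the job is handed in; nothing more can be done
None
```

The job is done and handed in: the bolt is fully back, the lever is held on its stop, and the flap stands raised. It took about 15 s of the 43 s, and I viewed 6 pictures.

- **Bolt:** With closed fingers I pushed the peg away from the lever until it hit its hard stop. I pushed a second time, slightly higher, and it stopped at the same place. The peg measured y = 162 mm in the sump frame, which is the fully-back position. It had appeared to start about 4 mm along, so the measured travel was 36 mm rather than 40 mm.
- **Lever and flap:** I pressed the pad down to the lever's stop and am still holding it with about 25 N. The flap measured 0.477 rad open, against about 0.48 expected.
- **Surroundings:** In the last side picture the things visible around the sump were in their places. I touched nothing but the peg and the pad, and picked nothing up.

Checks that disagreed or stood out:
- **Flap angle:** The first fit, from the top camera, gave 1.21 rad because arm pixels got into it. I replaced it with the height-capped measurement from the side camera.
- **Press force:** It reached 43 N for a moment at the fingertips on the pad before I eased it back. The 40 N limit is stated for the arm and the gripper's body. I took it not to cover the fingertips, but the text doesn't say so explicitly.
- **Upward force at the bolt stop:** Pressing against it also showed 9 to 14 N upward on the tool. I put that down to the arm flexing but did not confirm it.

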